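# Unlock the dish clamp and hold its jaw open at the index

### The arm

A 7-joint arm with a two-finger parallel gripper is mounted at the origin on a cart in front of the work surface, level with it; the furniture and walls round the work are solid. World frame = base frame: x ahead of the robot, y to its left, z up, the work surface at z = 0. Lengths are in m, angles in rad, forces in N, time in s.
With the tool pointing down it reaches from about 0.425 to 0.875 m from the base axis. Payload 4.7 kg.
Tool frame: the origin (TCP) lies midway between the tips of the shut fingers; the grasp point (between the pads) lies 19 mm behind it; z points along the fingers, y is the direction in which the jaws open and shut (so a half turn about z gives the same grasp; the last joint's range is limited). The gripper opens to 85 mm and grips with 20 to 120 N. Pads are 22 mm wide; open, the fingers measure 114 mm over their backs; the gripper's body (76 mm by 85 mm) begins 54 mm behind the grasp point. The pads swing forward as they close: fully open they stand 13 mm farther back than shut.
Start: joints at [1.326, 0.321, -0.07, 1.45, 0.023, 1.371, -0.057], TCP at [0.166, -0.628, 0.231] pointing down, gripper open.
Joint ranges: [-2.86, 2.86], [-0.3, 2.09], [-1.38, 1.24], [0.06, 2.45], [-1.56, 4.7], [0.09, 2.05], [-2.69, 2.69]. Speed limits (rad/s): [2.57, 2.57, 3.14, 3.14, 3.14, 3.14, 3.14].

### API

Orientations are given as a 3x3 rotation matrix whose columns are the frame's x, y, z axes.
In Python, from workcell import read_state, grab_frame, job_done gives the robot as it stands.
- The arm moves only by the tool arm_command, never from a script. Its argument "deltas" is text: rows parted by semicolons, each of 5 numbers parted by spaces: the finger opening in m, from 0 to 0.0854, then the shift along the tool's x, y, z in m, then the turn about the tool's z in degrees. In form: grip tx ty tz turn; .... A call has exactly 5 rows; each row shifts and turns the commanded pose from where the row before left it, along the tool's axes as they then stand; what a row does not reach is not made up. A row lasts 1/12 s, in which the tool goes at most 41.7 mm and 7.16 degrees, less where a joint would pass 70% of its speed; a pose out of reach is approached as far as the arm can. A call with a gripper value outside its range is refused whole. The fingers move at their own pace and stop on an object; the grip force is fixed at half the most. Time passes only in rows, so rows that do not move let the fingers close, or fill a call up. It gives the time, the measured TCP pose, the force and the opening at its end, in the units of the state.
- read_state(): the state, without advancing time (a new reading comes with each control period).
- grab_frame(name): name is "scene" or "side" or "wrist"; returns a dict with "image" (420x560x3 uint8, red, green, blue), "fx", "fy", "cx", "cy" (pixels), "rvec" (rotation vector, rad) and "tvec" (3), from world to camera coordinates, as OpenCV has them. Camera axes: x right, y down, z forward; pixel columns grow to the right and rows downward; lengths in m; the calibration is good to about 2 mm. A picture is of the moment at which its call begins. There is no depth.
- job_done(): hands the job in, once; it reports no verdict.
The state is a dict: "t": time; "joint_pos": joint angles; "joint_velocities": joint speeds; "effort": joint torques, N m; "tool_pos": TCP position; "tool_rot": TCP orientation; "wrist_force": force on the tool from outside, world axes, zero at the start; "wrist_torque": the same for the moment, N m; "width": finger opening in m.
Only numpy, scipy, OpenCV 4.12 (cv2) and the standard library are available. Lean on these libraries where they do the work, as an engineer would, in place of code of your own. Each camera call takes 0.05 s, during which the arm holds its last target.

### The job

Open the spring clamp that grips the culture dish, so that a colleague can lift the dish out: press the treadle pedal beside it down to its stop to knock the lock bolt down, and let the pedal come back up. Then take the upright grip of the spring jaw, pull the jaw straight out until its pointer stands at the white line of the index block, and finish holding it there in the gripper, because the spring would shut it again. Leave the dish and the small things round the clamp where they are.

Things in the scene. Friction and masses are not known exactly. Their poses are not given: they have to be found in the camera images.
- clamp: bench clamp fixed to the worktop, grey base plate 270 x 190 x 12 mm that carries all parts. Origin at worktop height (z = 0) under the carriage's middle line; x points from the pull end to the dish end, y left, z up. Plate: x -135 to 135, y -117.5 to 72.5 mm. Carriage along y = 0, dish at x = 75, pedal at y = -85, index rail at y = 58 mm
- grip_centre (a point): centre of the carriage's black upright grip: 14 mm thick along the clamp's x, 36 mm wide along y, 34 to 78 mm above the worktop; this point is 58 mm up. Below it a foot 22 mm thick (up to 36 mm) and the flat carriage (top 26 mm up); free for fingers on both x sides. Jaw shut: at clamp x = -50, y = 0 mm; moves with the carriage
- carriage (a joint): spring-return carriage with the jaw, m: 0 = shut on the dish, grows as the grip is pulled along the clamp's -x (towards the robot), end stop 0.065. The spring pulls it shut: about 5 N at 0, plus 180 N/m (11 to 14 N at the index), friction about 1 N. With the lock bolt up it moves no more than about 2 mm
- pointer_tip (a point): tip of the small dark pointer on the left side of the carriage, 25 mm above the worktop; it moves with the carriage, along the clamp's x at y = +41 mm; with the jaw shut it is at x = -10 mm
- index_line (a point): white centre line of the black index block (10 mm along x, 18 wide, 10 high), on the face towards the pointer's path, 27 mm above the worktop. The block is fixed on the index rail, 30 to 50 mm further out (clamp -x) than the shut jaw's pointer; axes parallel to the clamp's. At the mark, pointer and line have the same clamp x
- pedal_pad (a point): where to press: a point on top of the ribbed dark treadle pedal (plate 85 x 45 x 6 mm), on its centre line, 60 mm from the hinge. Pedal up: 38 mm above the worktop; at its stop the plate is level and this point is 23 mm above the worktop; ribs stand 1.5 mm higher
- pedal_hinge (a point): hinge axis of the pedal (parallel to the clamp's y), 20 mm above the worktop, at the end of the pedal nearer the dish (clamp x = +20 mm, y = -85 mm); the pedal runs from it 85 mm towards the clamp's -x with the free end raised
- pedal (a joint): treadle pedal angle in rad: 0 = up, grows as it is pressed down, 0.26 = at its stop (a rigid stop). A spring lifts it again; fully down takes about 10 N at pedal_pad
- bolt (a joint): lock bolt, a 10 mm upright pin between pedal and carriage, m: 0 = up, blocking a lug of the carriage; grows as the pedal's side rod pushes it down; about 0.012 with the pedal at its stop. Friction keeps it down when the pedal rises again; the carriage is free from about 0.010 on
- petri_dish_centre (a point): centre of the shallow round culture dish, 62 mm across, 15 mm high, lying on the base between two fixed pins and the jaw; not to be disturbed
- oil_bottle_centre (a point): centre (half-way up) of a small brown bottle with dropper cap, 27 mm across, 83 mm high, standing on the worktop to the left of the clamp; bystander
- tally_counter_centre (a point): centre of a round pale hand counter, 52 x 70 x 23 mm, on the worktop to the left; bystander
- coverslips_a_centre (a point): centre of a small cardboard box, 34 x 34 x 22 mm, on the worktop to the right; bystander
- coverslips_b_centre (a point): centre of another such box, 34 x 34 x 22 mm, on the worktop to the right and nearer the robot; bystander

How it is judged:
By the outcome, as a careful person would: the job done as asked, in the order asked, and still so for the second after the job is handed in, while the arm keeps its last pose, push and grip.
It also fails if it takes over 42 s, if anything falls off the work surface, if the arm or the gripper's body presses on something with over 40 N, if the wrist force passes 120 N, or if a joint passes its speed limit or range.

## Working session

There is one attempt and no reset: what is moved stays moved. The work goes in short steps, Python scripts to look and compute and a tool call to move; the robot and the scene stay as the last step left them, time stands still between calls to the robot, and variables do not carry over. Pictures are saved under pics/ and viewed, and the job is handed in when it is done.

Besides the shell and the picture viewer there is one more tool, called after ">>>" as name(argument=value, ...) on one line, values as JSON. arm_command: Moves the arm, as the interface text tells. Its arguments: {"type":"object","properties":{"deltas":{"type":"string"}},"required":["deltas"]}

```bash
ls; mkdir -p pics
python3 - <<'E'
from workcell import *
import cv2
s=read_state()
for k in s: print(k,s[k])
for n in ["scene","side","wrist"]:
    f=grab_frame(n); cv2.imwrite(f"pics/{n}0.png",f["image"][:,:,::-1]); print(n,{k:f[k] for k in f if k!="image"})
E
```

```text
pics
t 0.0
joint_pos [ 1.32611433  0.3218218  -0.0700866   1.45169704  0.02258063  1.37078803
 -0.05689803]
joint_velocities [ 2.88539761e-03  3.02993729e-04 -5.18155053e-04 -9.36744030e-04
  6.48112323e-05  1.65828449e-03  2.23003325e-03]
effort [-5.33578204e-04 -4.93584788e+01 -3.82069219e-01 -3.14341593e+01
  1.31311899e-02  1.12632086e-02  2.14127630e-05]
tool_pos [ 0.16615753 -0.62783984  0.23021322]
tool_rot [[ 9.66694446e-01  2.55932654e-01 -5.69830870e-04]
 [ 2.55933276e-01 -9.66692696e-01  1.84120749e-03]
 [-7.96262205e-05 -1.92572374e-03 -9.99998143e-01]]
wrist_force [ 0.53092094 -0.03433373  0.62022393]
wrist_torque [0.06179763 0.02892827 0.05812339]
width 0.08561372630380769
scene {'fx': 442.6005393578311, 'fy': 442.6005393578311, 'cx': 281.21708926328114, 'cy': 214.265548389525, 'rvec': array([ 1.26229588, -2.21440369,  0.96647717]), 'tvec': array([0.24811335, 0.37413019, 0.80685915])}
side {'fx': 487.88865192162206, 'fy': 487.88865192162206, 'cx': 275.4567022222745, 'cy': 207.51755474310866, 'rvec': array([ 2.1634309 , -0.37899603,  0.18851175]), 'tvec': array([-0.52366306,  0.12862719,  1.15315348])}
wrist {'fx': 326.3861518688626, 'fy': 326.3861518688626, 'cx': 275.5962592115985, 'cy': 211.80766593355347, 'rvec': array([-2.28291714,  1.75529952,  0.2829359 ]), 'tvec': array([-0.64853198, -0.03969936,  0.38169113])}
```

View pics/scene0.png

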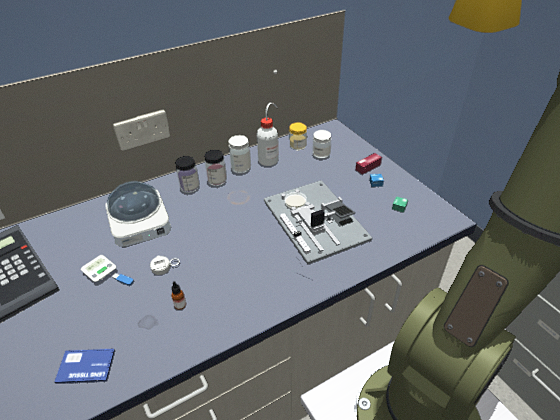

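View pics/side0.png

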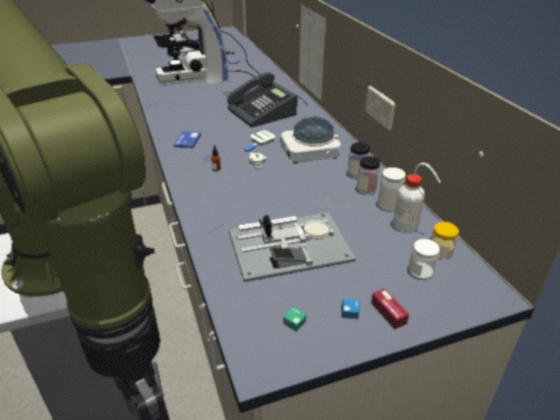

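View pics/wrist0.png

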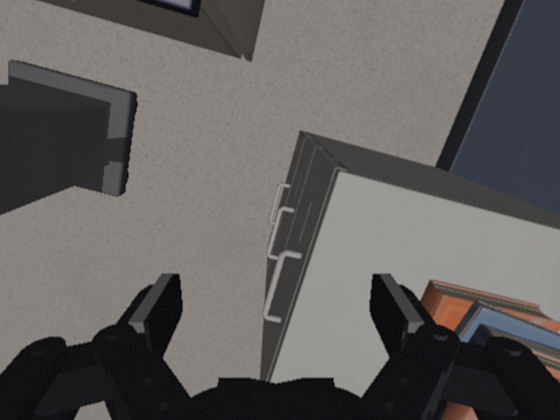

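The scene picture shows the clamp at about (317,220) and the side picture shows it at about (290,243). The grip is at (316,217) in the scene and (266,226) in the side. Next I enlarge both.

Run:
```python
import cv2
a=cv2.imread('pics/scene0.png')[170:270,250:385]; cv2.imwrite('pics/sc0.png',cv2.resize(a,None,fx=5.9,fy=5.9,interpolation=cv2.INTER_CUBIC))
a=cv2.imread('pics/side0.png')[200:290,220:355]; cv2.imwrite('pics/si0.png',cv2.resize(a,None,fx=5.9,fy=5.9,interpolation=cv2.INTER_CUBIC))
```

```text
(no output)
```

View pics/sc0.png

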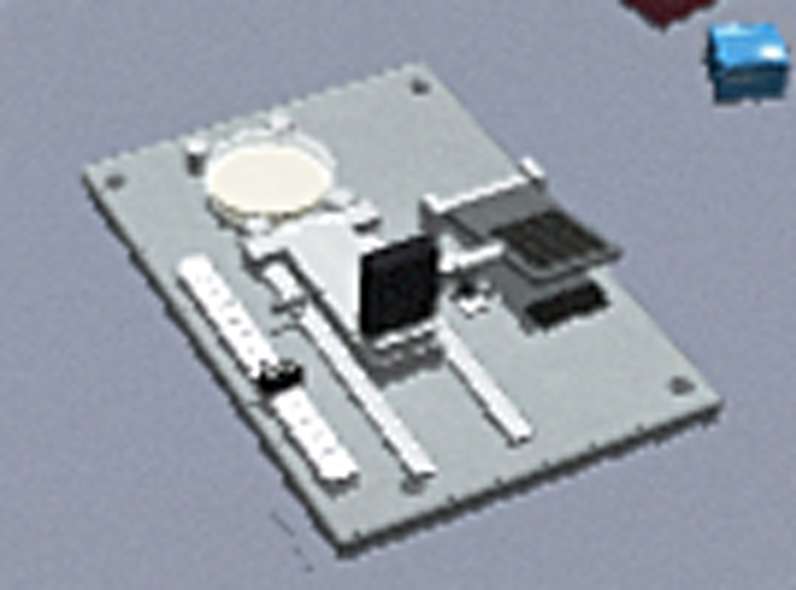

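View pics/si0.png

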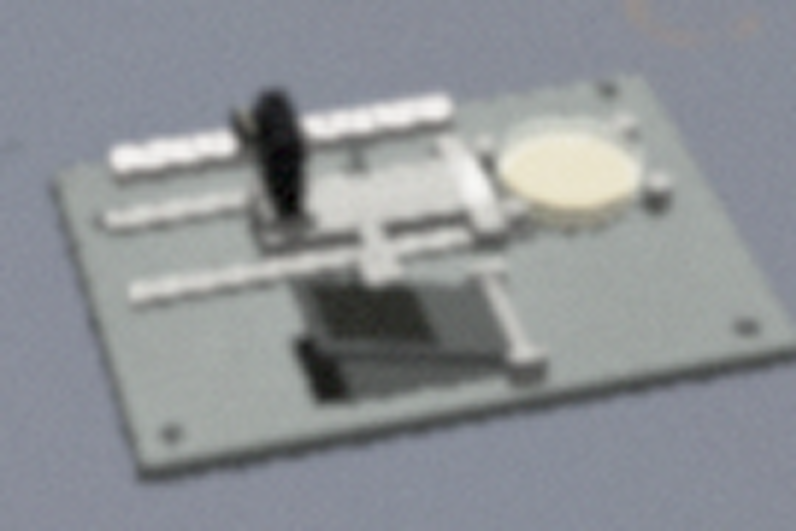

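```bash
cat > h.py <<'E'
import numpy as np, cv2
from scipy.optimize import least_squares
from workcell import *
def proj(f,P):
    P=np.atleast_2d(np.asarray(P,float))
    K=np.array([[f["fx"],0,f["cx"]],[0,f["fy"],f["cy"]],[0,0,1]])
    return cv2.projectPoints(P,f["rvec"],f["tvec"],K,None)[0][:,0]
def ray(f,uv):
    R=cv2.Rodrigues(f["rvec"])[0]; c=-R.T@f["tvec"]
    d=R.T@np.array([(uv[0]-f["cx"])/f["fx"],(uv[1]-f["cy"])/f["fy"],1]); return c,d/np.linalg.norm(d)
def tri(obs):
    A=np.zeros((3,3));b=np.zeros(3)
    for f,uv in obs:
        c,d=ray(f,uv);M=np.eye(3)-np.outer(d,d);A+=M;b+=M@c
    X=np.linalg.solve(A,b); return X,[proj(f,X)[0]-uv for f,uv in obs]
def onz(f,uv,z):
    c,d=ray(f,uv); return c+d*(z-c[2])/d[2]
def W(p,P):  # clamp->world, p=(x,y,yaw), mm in
    P=np.atleast_2d(P)/1000.; c,s=np.cos(p[2]),np.sin(p[2])
    return np.c_[p[0]+c*P[:,0]-s*P[:,1],p[1]+s*P[:,0]+c*P[:,1],P[:,2]]
E
python3 - <<'E'
from h import *
fs=grab_frame("scene");fi=grab_frame("side")
u=lambda p,o:((np.array(p)+.5)/5.9-.5+o)
S=u([(82,170),(418,65),(718,403),(342,545)],[250,170])
I=u([(640,75),(810,345),(140,468),(55,180)],[220,200])
C=np.array([(135,72.5,12),(135,-117.5,12),(-135,-117.5,12),(-135,72.5,12)])
for a,b in zip(S,I): print(tri([(fs,a),(fi,b)])[0].round(4), onz(fs,a,.012).round(4),onz(fi,b,.012).round(4))
for nm,sel in (("both",3),("scene",1),("side",2)):
    def r(p):
        o=[]
        if sel&1:o.append(proj(fs,W(p,C))-S)
        if sel&2:o.append(proj(fi,W(p,C))-I)
        return np.array(o).ravel()
    q=least_squares(r,[.6,-.3,0]);print(nm,q.x.round(4),np.degrees(q.x[2]),r(q.x).round(1))
s=read_state();print(s['t'])
E
```

```text
[ 0.6845 -0.0534  0.009 ] [ 0.6796 -0.0516  0.012 ] [ 0.6841 -0.0558  0.012 ]
[ 0.6726 -0.2401  0.0059] [ 0.6637 -0.2349  0.012 ] [ 0.6709 -0.2446  0.012 ]
[ 0.4024 -0.2162  0.0077] [ 0.3994 -0.2131  0.012 ] [ 0.4013 -0.2206  0.012 ]
[ 0.4191 -0.032   0.006 ] [ 0.4145 -0.029   0.012 ] [ 0.4176 -0.0394  0.012 ]
both [ 0.5451 -0.1138 -0.0825] -4.729583769166488 [-0.7 -1.3  0.8 -1.9  1.7 -1.3  0.  -0.8  0.  -0.8 -0.9 -0.6 -0.3 -0.2
 -1.3 -2. ]
scene [ 0.5421 -0.1103 -0.0839] -4.807834362645533 [-1.2 -0.3  0.5 -1.   1.3 -0.  -0.6  0.6]
side [ 0.5454 -0.117  -0.0802] -4.59720728867329 [ 0.6 -0.2 -0.1  0.1  0.4  0.8 -0.9 -1.2]
0.25
```

```bash
cat >> h.py <<'E'
def plan(target,yawy_deg,n,z_pos=None):
    """target xyz TCP, world heading of tool y in deg; prints n rows (shift in pre-row axes)"""
    s=read_state(); p=s['tool_pos']; R=s['tool_rot']; h=np.degrees(np.arctan2(R[1,1],R[0,1]))
    dh=(yawy_deg-h+180)%360-180
    print("t",round(s['t'],2),"pos",p.round(4),"h",h.round(2),"w",round(s['width'],4),"F",s['wrist_force'].round(1)); d=(np.array(target)-p)/n
    for i in range(n):
        a=np.radians(h+dh*i/n); ty=np.array([np.cos(a),np.sin(a),0]); tz=np.array([0,0,-1]); tx=np.cross(ty,tz)
        print("%.4f %.4f %.4f %.2f"%(d@tx,d@ty,d@tz,-dh/n))
E
python3 - <<'E'
from h import *
f=grab_frame("wrist"); s=read_state(); R=cv2.Rodrigues(f["rvec"])[0]; c=-R.T@f["tvec"]
print(s['tool_rot'].T@(c-s['tool_pos']), s['tool_rot'].T@R.T)
plan([.52,-.19,.25],-4.7,20)
E
```

```text
[ 0.08115581 -0.00016979 -0.14272991] [[ 5.19504242e-04 -9.50601000e-01 -3.10414995e-01]
 [ 9.99998705e-01  9.66598942e-04 -1.28649182e-03]
 [ 1.52298721e-03 -3.10413925e-01  9.50600271e-01]]
t 0.3 pos [ 0.1663 -0.6282  0.2309] h -75.17 w 0.0853 F [ 0.  -0.   0.1]
0.0227 -0.0167 -0.0010 -3.52
0.0237 -0.0152 -0.0010 -3.52
0.0246 -0.0137 -0.0010 -3.52
0.0254 -0.0122 -0.0010 -3.52
0.0261 -0.0106 -0.0010 -3.52
0.0267 -0.0090 -0.0010 -3.52
0.0272 -0.0073 -0.0010 -3.52
0.0276 -0.0057 -0.0010 -3.52
0.0279 -0.0040 -0.0010 -3.52
0.0281 -0.0022 -0.0010 -3.52
0.0282 -0.0005 -0.0010 -3.52
0.0281 0.0012 -0.0010 -3.52
0.0280 0.0030 -0.0010 -3.52
0.0278 0.0047 -0.0010 -3.52
0.0274 0.0064 -0.0010 -3.52
0.0270 0.0080 -0.0010 -3.52
0.0264 0.0097 -0.0010 -3.52
0.0258 0.0113 -0.0010 -3.52
0.0251 0.0129 -0.0010 -3.52
0.0242 0.0144 -0.0010 -3.52
```

>>> arm_command(deltas="0 0.012 -0.008 0 -3; 0 0.023 -0.016 -0.001 -3.5; 0 0.024 -0.014 -0.001 -3.5; 0 0.025 -0.013 -0.001 -3.5; 0 0.026 -0.011 -0.001 -3.5")

```text
t: 0.72
tool_pos: [0.2456, -0.5281, 0.2353]
tool_rot: [[0.848, 0.53, -0.0], [0.53, -0.848, -0.0], [-0.0, -0.0, -1.0]]
wrist_force: [-0.1, -0.4, 0.8]
width: 0.0254
```

>>> arm_command(deltas="0 0.027 -0.009 -0.001 -3.5; 0 0.027 -0.008 -0.001 -3.5; 0 0.028 -0.006 -0.001 -3.5; 0 0.028 -0.004 -0.001 -3.5; 0 0.028 -0.002 -0.001 -3.5")

```text
t: 1.13
tool_pos: [0.336, -0.4178, 0.2405]
tool_rot: [[0.648, 0.762, 0.0], [0.762, -0.648, -0.0], [-0.0, 0.0, -1.0]]
wrist_force: [0.8, -0.2, 0.3]
width: 0.0001
```

Run:
```python
from h import *
plan([.52,-.19,.25],-4.7,10)
```

```text
t 1.13 pos [ 0.336  -0.4178  0.2405] h -40.39 w 0.0001 F [ 0.8 -0.2  0.3]
0.0293 -0.0007 -0.0009 -3.57
0.0293 0.0011 -0.0009 -3.57
0.0291 0.0029 -0.0009 -3.57
0.0289 0.0047 -0.0009 -3.57
0.0286 0.0065 -0.0009 -3.57
0.0281 0.0083 -0.0009 -3.57
0.0275 0.0100 -0.0009 -3.57
0.0268 0.0117 -0.0009 -3.57
0.0261 0.0133 -0.0009 -3.57
0.0252 0.0149 -0.0009 -3.57
```

>>> arm_command(deltas="0 0.029 -0.001 -0.001 -3.5; 0 0.029 0.001 -0.001 -3.5; 0 0.029 0.003 -0.001 -3.5; 0 0.029 0.005 -0.001 -3.5; 0 0.028 0.006 -0.001 -3.5")

```text
t: 1.55
tool_pos: [0.4279, -0.3051, 0.2456]
tool_rot: [[0.389, 0.921, 0.0], [0.921, -0.389, -0.0], [-0.0, 0.0, -1.0]]
wrist_force: [0.9, -0.4, -0.5]
width: 0.0001
```

>>> arm_command(deltas="0 0.028 0.008 -0.001 -3.5; 0 0.027 0.010 -0.001 -3.5; 0 0.027 0.012 -0.001 -3.5; 0 0.02 0.01 -0.001 -3.5; 0 0.008 0.005 0 -3.5")

```text
t: 1.97
tool_pos: [0.5054, -0.2108, 0.2498]
tool_rot: [[0.088, 0.996, 0.002], [0.996, -0.088, 0.001], [0.001, 0.001, -1.0]]
wrist_force: [-1.4, -0.4, -0.3]
width: 0.0001
```

Run:
```python
from h import *
import pickle
f=grab_frame("wrist");s=read_state();print(s['tool_pos'],s['joint_velocities'].max(),s['wrist_force'],s['joint_pos'].round(3))
f=grab_frame("wrist"); pickle.dump(f,open('w1.pkl','wb')); cv2.imwrite('pics/w1.png',f['image'][:,:,::-1])
plan([.52,-.19,.25],-4.7,2)
```

```text
[ 0.50570878 -0.2104241   0.24960809] 0.039968899386530664 [ 1.00961115  0.83419693 -0.06798201] [ 0.854  0.127 -0.55   1.665  0.066  1.367  0.209]
t 2.07 pos [ 0.5044 -0.2126  0.2494] h -5.3 w -0.0001 F [-0.7  0.  -0.3]
0.0120 0.0067 -0.0003 -0.30
0.0119 0.0068 -0.0003 -0.30
```

View pics/w1.png

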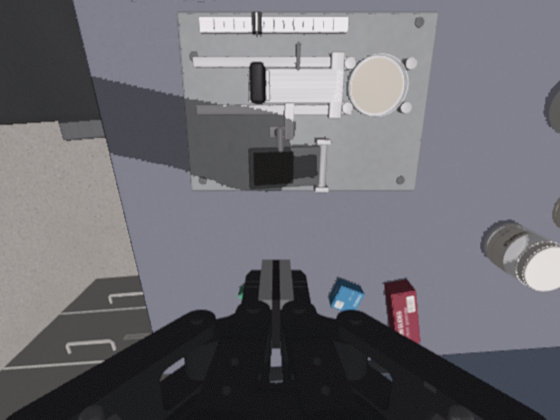

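The wrist view holds the whole clamp. The plate's corners are at about (180,12), (438,12), (414,190) and (193,190), the dish at (377,85), the grip at (258,82), the index block at (257,22) and the pointer at (298,50). Next I enlarge it.

Run:
```python
import cv2
a=cv2.imread('pics/w1.png')
cv2.imwrite('pics/w1a.png',cv2.resize(a[0:110,175:335],None,fx=5,fy=5,interpolation=cv2.INTER_CUBIC))
cv2.imwrite('pics/w1b.png',cv2.resize(a[100:205,175:335],None,fx=5,fy=5,interpolation=cv2.INTER_CUBIC))
cv2.imwrite('pics/w1c.png',cv2.resize(a[0:200,330:450],None,fx=3,fy=3,interpolation=cv2.INTER_CUBIC))
```

```text
(no output)
```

View pics/w1a.png

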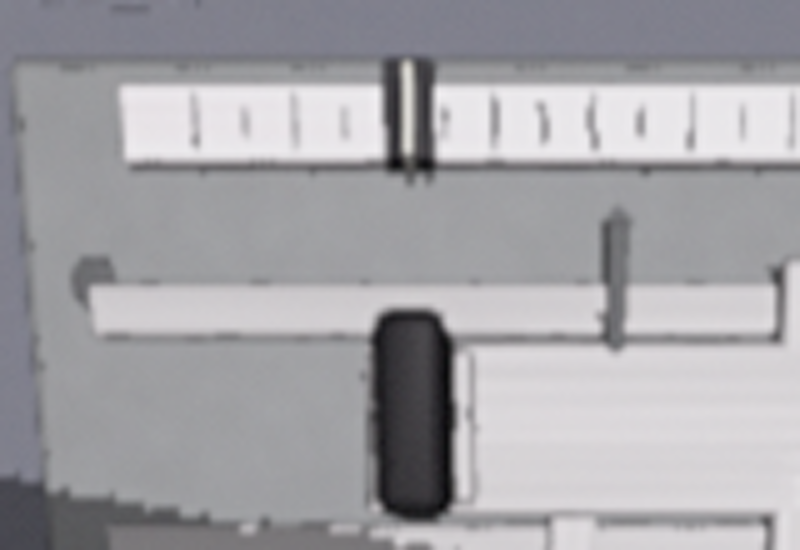

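View pics/w1b.png

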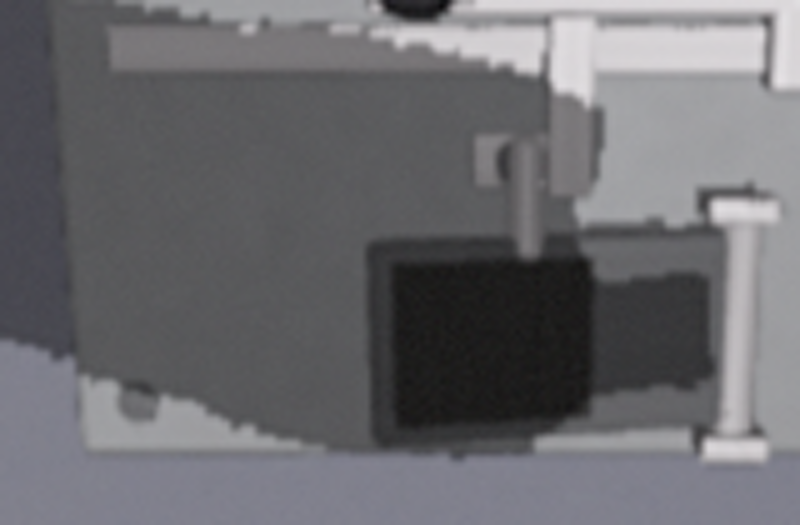

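View pics/w1c.png

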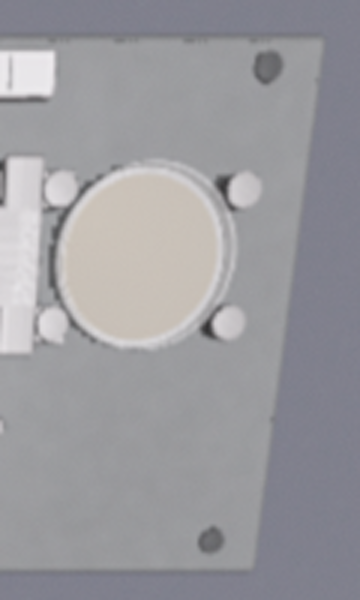

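Run:
```python
from h import *
import pickle
fw=pickle.load(open('w1.pkl','rb')); fs=grab_frame("scene");fi=grab_frame("side")
u=lambda p,o,k:((np.array(p)+.5)/k-.5+o)
S=u([(82,170),(418,65),(718,403),(342,545)],[250,170],5.9)
I=u([(640,75),(810,345),(140,468),(55,180)],[220,200],5.9)
Wp=np.array([(437.7,12.3),(414.7,189.7),(191.6,190.2),(177.2,12)])
C=np.array([(135,72.5,12),(135,-117.5,12),(-135,-117.5,12),(-135,72.5,12)])
r=lambda p:(proj(fw,W(p,C))-Wp).ravel()
q=least_squares(r,[.545,-.114,-.08]);p=q.x;print("wrist",p.round(4),np.degrees(p[2]),r(p).round(1))
r2=lambda p:np.r_[(proj(fw,W(p,C))-Wp).ravel(),.7*(proj(fs,W(p,C))-S).ravel(),.7*(proj(fi,W(p,C))-I).ravel()]
q=least_squares(r2,[.545,-.114,-.08]);print("all",q.x.round(4),np.degrees(q.x[2]),r2(q.x).round(1))
a=lambda x,y:u((x,y),[175,0],5); b=lambda x,y:u((x,y),[175,100],5)
def cl(X,p=p):
    c,s=np.cos(p[2]),np.sin(p[2]);d=X-np.r_[p[:2],0];return (1000*np.array([c*d[0]+s*d[1],-s*d[0]+c*d[1],d[2]])).round(1)
for n,uv,z in (("grip top",a(411,414),.078),("pointer",a(617,208),.025),("index bot",a(410,170),.022),("index top",a(408,60),.032),("index face top",a(409,157),.032),("hinge",b(739,330),.020),("pedal free end",b(372,340),.042),("rib box l",b(393,345),.042),("rib r",b(590,335),.035)):
    print(n,cl(onz(fw,uv,z)), onz(fw,uv,z).round(4))
print("scene grip top", )
for n,P in (("pad",(-38,-85,38)),("grip",(-50,0,58)),("pointer",(-10,41,25))): print(n,W(p,P).round(4))
# triangulate grip top centre from 3 views: scene crop (401,250), side crop (275,97)
print(tri([(fw,a(411,414)),(fs,u((401,252),[250,170],5.9)),(fi,u((275,97),[220,200],5.9))]))
```

```text
wrist [ 0.5485 -0.1136 -0.0837] -4.793571627811024 [ 1.9 -1.2  0.6  1.8 -1.   1.5 -1.6 -0.7]
all [ 0.5481 -0.1136 -0.0835] -4.783966461737405 [ 1.5 -1.1  0.3  1.8 -1.3  1.5 -2.  -0.6 -0.8 -1.3  0.2 -1.7  0.6 -1.4
 -0.5 -1.1  0.7 -0.7  0.1 -0.6  0.6 -0.4 -0.2 -1.6]
grip top [-49.8   0.5  78. ] [ 0.4989 -0.109   0.078 ]
pointer [-10.1  42.7  25. ] [ 0.542  -0.0702  0.025 ]
index bot [-52.1  50.2  22. ] [ 0.5008 -0.0593  0.022 ]
index top [-51.6  67.4  32. ] [ 0.5027 -0.0422  0.032 ]
index face top [-51.7  50.6  32. ] [ 0.5012 -0.0589  0.032 ]
hinge [ 20.8 -84.8  20. ] [ 0.5621 -0.1998  0.02  ]
pedal free end [-61.7 -83.   42. ] [ 0.4801 -0.1912  0.042 ]
rib box l [-57.2 -84.1  42. ] [ 0.4845 -0.1927  0.042 ]
rib r [-14.2 -83.2  35. ] [ 0.5274 -0.1954  0.035 ]
scene grip top
pad [[ 0.5035 -0.1952  0.038 ]]
grip [[ 0.4987 -0.1095  0.058 ]]
pointer [[ 0.5419 -0.0719  0.025 ]]
(array([ 0.49594435, -0.10726458,  0.07939083]), [array([-3.61925915, -1.91370754]), array([-0.6571904 , -1.27146144]), array([0.42008854, 1.33564234])])
```

>>> arm_command(deltas="0 0.004 -0.001 0.03 -0.5; 0 0.004 -0.001 0.04 0; 0 0.004 -0.001 0.04 0; 0 0.003 0 0.04 0; 0 0.002 0 0.02 0")

```text
t: 2.58
tool_pos: [0.4974, -0.1988, 0.0745]
tool_rot: [[0.094, 0.996, -0.007], [0.996, -0.094, 0.002], [0.001, -0.007, -1.0]]
wrist_force: [-0.7, -0.1, 0.2]
width: 0.0003
```

>>> arm_command(deltas="0 0 0 0.01 0; 0 0 0 0.01 0; 0 0 0 0.008 0; 0 0 0 0.004 0; 0 0 0 0.002 0")

```text
t: 3.0
tool_pos: [0.502, -0.199, 0.0458]
tool_rot: [[0.091, 0.996, 0.001], [0.996, -0.091, -0.001], [-0.001, 0.001, -1.0]]
wrist_force: [1.1, 0.2, 0.1]
width: 0.0002
```

Run:
```python
from h import *
f=grab_frame("wrist"); cv2.imwrite('pics/w2.png',f['image'][:,:,::-1])
plan([.5025,-.195,.045],-4.8,1)
```

```text
t 3.05 pos [ 0.5019 -0.1989  0.0457] h -5.2 w 0.0002 F [-0.   0.5 -1.1]
0.0039 0.0002 0.0007 -0.40
```

View pics/w2.png

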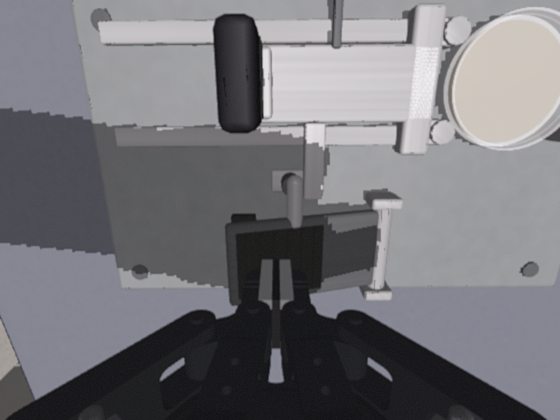

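The closed fingertips at (276,262) stand over the ribbed pedal pad. The pin with its side rod is at (293,190), clear of the fingers. Next I press the pedal.

>>> arm_command(deltas="0 0.004 0 0.003 -0.4; 0 0 0 0.005 0; 0 0 0 0.005 0; 0 0 0 0.004 0; 0 0 0 0.002 0")

```text
t: 3.47
tool_pos: [0.5009, -0.1938, 0.0264]
tool_rot: [[0.083, 0.997, -0.002], [0.997, -0.083, 0.0], [-0.0, -0.002, -1.0]]
wrist_force: [-5.0, 1.5, 7.7]
width: -0.0002
```

>>> arm_command(deltas="0 0 0 0.001 0; 0 0 0 0.001 0; 0 0 0 0.001 0; 0 0 0 0 0; 0 0 0 0 0")

```text
t: 3.88
tool_pos: [0.5007, -0.1938, 0.0236]
tool_rot: [[0.083, 0.997, -0.003], [0.997, -0.083, 0.0], [-0.0, -0.003, -1.0]]
wrist_force: [-4.6, 0.6, 7.6]
width: 0.0002
```

>>> arm_command(deltas="0 0 0 0.001 0; 0 0 0 0 0; 0 0 0 0.001 0; 0 0 0 0 0; 0 0 0 0 0")

```text
t: 4.3
tool_pos: [0.5008, -0.1938, 0.0228]
tool_rot: [[0.083, 0.997, -0.003], [0.997, -0.083, -0.0], [-0.001, -0.003, -1.0]]
wrist_force: [-8.6, 2.4, 15.3]
width: 0.0002
```

Run:
```python
from h import *
f=grab_frame("wrist"); cv2.imwrite('pics/w3.png',f['image'][:,:,::-1])
for n,(y0,y1,x0,x1) in {"scene":(185,255,290,370),"side":(215,285,250,330)}.items():
    g=grab_frame(n); cv2.imwrite(f'pics/{n}3.png',cv2.resize(g['image'][y0:y1,x0:x1,::-1],None,fx=6,fy=6,interpolation=cv2.INTER_CUBIC))
s=read_state();print(s['t'],s['tool_pos'],s['wrist_force'])
```

```text
4.45 [ 0.50077392 -0.19385089  0.02276143] [-7.61312984  2.03069088 15.67889425]
```

View pics/w3.png

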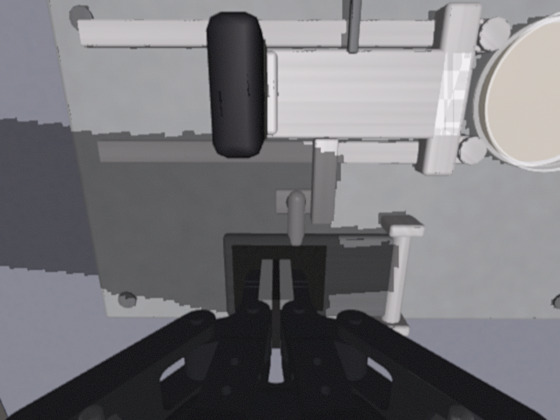

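View pics/side3.png

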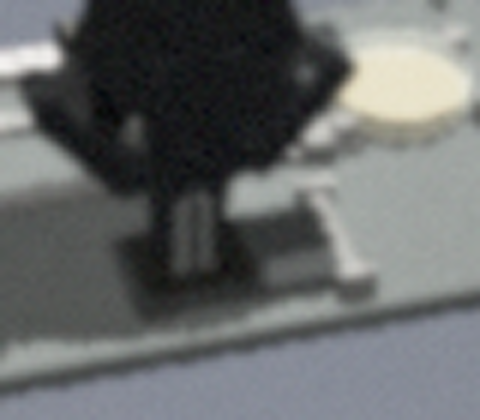

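The wrist view shows the pedal level, with edges square to the plate, and the tips on the pad. I add a little more push to confirm the stop.

>>> arm_command(deltas="0 0 0 0.001 0; 0 0 0 0 0; 0 0 0 0.001 0; 0 0 0 0 0; 0 0 0 0 0")

```text
t: 4.87
tool_pos: [0.5008, -0.1939, 0.0223]
tool_rot: [[0.083, 0.997, -0.004], [0.997, -0.083, -0.001], [-0.001, -0.004, -1.0]]
wrist_force: [-11.9, 4.1, 27.8]
width: 0.0004
```

>>> arm_command(deltas="0 0 0 -0.004 0; 0 0 0 -0.008 0; 0 0 0 -0.015 0; 0 0 0 -0.03 0; 0.0854 0 0 -0.04 0")

```text
t: 5.28
tool_pos: [0.4998, -0.1934, 0.1148]
tool_rot: [[0.083, 0.997, -0.005], [0.997, -0.083, 0.003], [0.002, -0.005, -1.0]]
wrist_force: [-0.1, -0.8, -0.6]
width: 0.0107
```

>>> arm_command(deltas="0.0854 0 0 -0.03 0; 0.0854 0.0 0 -0.01 0; 0.0854 0 0 0 0; 0.0854 0 0 0 0; 0.0854 0 0 0 0")

```text
t: 5.7
tool_pos: [0.5007, -0.194, 0.1544]
tool_rot: [[0.083, 0.997, -0.003], [0.997, -0.083, 0.001], [0.001, -0.003, -1.0]]
wrist_force: [-0.2, -0.7, -0.5]
width: 0.0724
```

Run:
```python
from h import *
f=grab_frame("wrist"); cv2.imwrite('pics/w4.png',f['image'][:,:,::-1])
for n,(y0,y1,x0,x1) in {"scene":(185,255,290,370),"side":(215,285,250,330)}.items():
    g=grab_frame(n); cv2.imwrite(f'pics/{n}4.png',cv2.resize(g['image'][y0:y1,x0:x1,::-1],None,fx=6,fy=6,interpolation=cv2.INTER_CUBIC))
plan([.4985,-.109,.10],-4.8,3)
```

```text
t 5.85 pos [ 0.5008 -0.1939  0.1544] h -4.77 w 0.0855 F [ 0.6 -0.  -0.3]
0.0281 -0.0031 0.0181 0.01
0.0281 -0.0031 0.0181 0.01
0.0281 -0.0031 0.0181 0.01
```

View pics/w4.png

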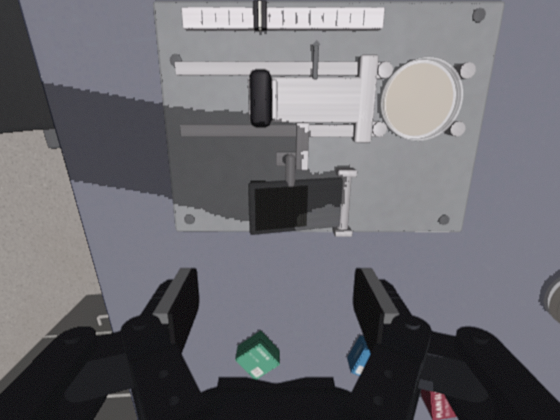

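View pics/scene4.png

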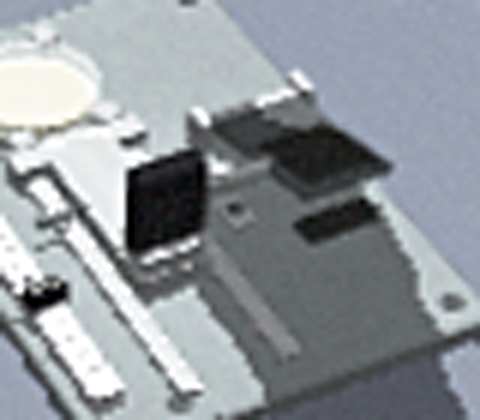

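The pedal is back up (free end at (250,205) in the wrist view, raised in the scene view), and the bolt's guide at (235,212) in the scene crop shows no pin standing up. Next I move over the grip.

>>> arm_command(deltas="0.0854 0.015 -0.002 0.005 0; 0.0854 0.025 -0.002 0.01 0; 0.0854 0.025 -0.002 0.015 0; 0.0854 0.014 -0.002 0.015 0; 0.0854 0.005 -0.001 0.01 0")

```text
t: 6.27
tool_pos: [0.4986, -0.1052, 0.0993]
tool_rot: [[0.078, 0.997, -0.002], [0.997, -0.078, 0.002], [0.002, -0.003, -1.0]]
wrist_force: [0.0, 0.0, -0.5]
width: 0.0857
```

>>> arm_command(deltas="0.0854 0 0 0 0; 0.0854 0 0 0 0; 0.0854 0 0 0 0; 0.0854 0 0 0 0; 0.0854 0 0 0 0")

```text
t: 6.68
tool_pos: [0.5004, -0.1111, 0.102]
tool_rot: [[0.085, 0.996, 0.001], [0.996, -0.085, -0.001], [-0.001, 0.001, -1.0]]
wrist_force: [0.3, 0.4, 0.8]
width: 0.0853
```

Run:
```python
from h import *
import pickle
f=grab_frame("wrist"); cv2.imwrite('pics/w5.png',f['image'][:,:,::-1]);pickle.dump(f,open('w5.pkl','wb'))
plan([.4985,-.109,.043],-4.8,1)
p=[.5485,-.1136,-.0837]
print(proj(f,W(p,[(-50,18,78),(-50,-18,78),(-10,41,25),(-52,49,27)])).round(1))
```

```text
t 6.73 pos [ 0.5003 -0.1108  0.1019] h -4.86 w 0.0856 F [ 0.1  0.3 -0.1]
0.0017 -0.0020 0.0589 -0.06
[[269.5 223.2]
 [269.9 281.8]
 [329.8 164.3]
 [267.5 152.9]]
```

View pics/w5.png

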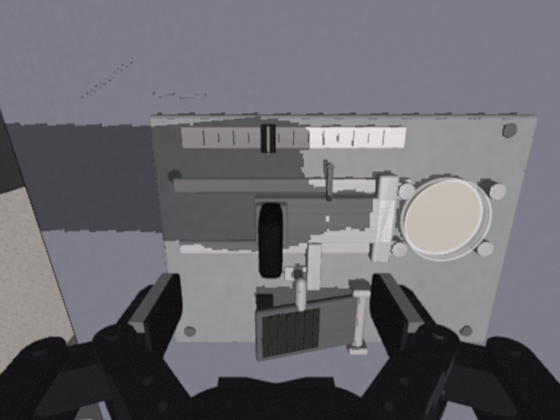

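The grip's top is at (271,240) in the picture, midway between the open fingers at x 180 and 372. The projection of my estimate is within about 2 px of it. Next I descend straight down.

>>> arm_command(deltas="0.0854 0.001 -0.001 0.01 0; 0.0854 0 0 0.015 0; 0.0854 0 0 0.018 0; 0.0854 0 0 0.01 0; 0.0854 0 0 0.005 0")

```text
t: 7.15
tool_pos: [0.4975, -0.1086, 0.0413]
tool_rot: [[0.083, 0.997, -0.003], [0.997, -0.083, 0.001], [0.001, -0.003, -1.0]]
wrist_force: [-0.4, 0.7, 0.1]
width: 0.0857
```

>>> arm_command(deltas="0.0854 0 0 0 0; 0.0854 0 0 0 0; 0.0854 0 0 0 0; 0.05 0 0 0 0; 0.035 0 0 0 0")

```text
t: 7.57
tool_pos: [0.4996, -0.1089, 0.0441]
tool_rot: [[0.083, 0.997, 0.001], [0.997, -0.083, -0.001], [-0.001, 0.001, -1.0]]
wrist_force: [-0.5, 0.1, -0.3]
width: 0.0636
```

Run:
```python
from h import *
f=grab_frame("wrist"); cv2.imwrite('pics/w6.png',f['image'][:,:,::-1])
g=grab_frame("side"); cv2.imwrite('pics/side6.png',cv2.resize(g['image'][205:285,230:330,::-1],None,fx=6,fy=6,interpolation=cv2.INTER_CUBIC))
plan([.4985,-.109,.043],-4.8,1)
```

```text
t 7.67 pos [ 0.4993 -0.1089  0.0438] h -4.77 w 0.0489 F [-0.9 -0.3  0.6]
-0.0001 -0.0008 0.0008 0.03
```

View pics/w6.png

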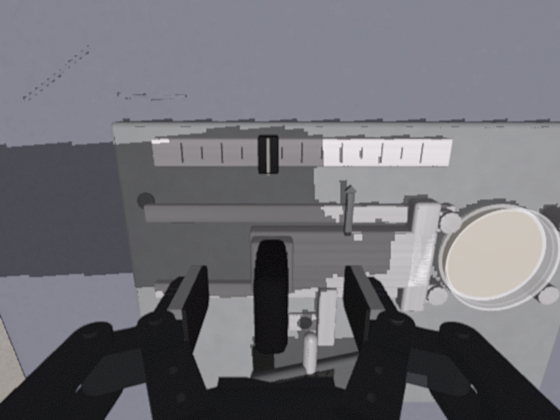

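View pics/side6.png

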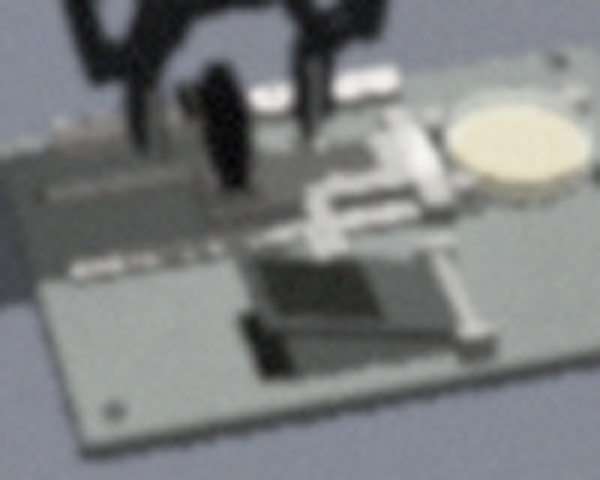

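The fingers straddle the grip, with pads at x 205 and 348 and the grip at 271. Next I close them.

>>> arm_command(deltas="0.025 0 -0.001 0 0; 0.015 0 0 0 0; 0 0 0 0 0; 0 0 0 0 0; 0 0 0 0 0")

```text
t: 8.08
tool_pos: [0.4976, -0.1087, 0.0435]
tool_rot: [[0.083, 0.997, -0.001], [0.997, -0.083, -0.0], [-0.0, -0.001, -1.0]]
wrist_force: [-2.9, 0.4, 4.3]
width: 0.0133
```

>>> arm_command(deltas="0 0 0 0 0; 0 0 0 0 0; 0 0 0 0 0; 0 0 0 0 0; 0 0 0 0 0")

```text
t: 8.5
tool_pos: [0.4976, -0.1087, 0.0435]
tool_rot: [[0.083, 0.997, -0.001], [0.997, -0.083, -0.0], [-0.0, -0.001, -1.0]]
wrist_force: [-3.2, 1.2, 5.1]
width: 0.0132
```

>>> arm_command(deltas="0 0 -0.001 0 0; 0 0 -0.002 0 0; 0 0 -0.002 0 0; 0 0 0 0 0; 0 0 0 0 0")

```text
t: 8.92
tool_pos: [0.4948, -0.1085, 0.0435]
tool_rot: [[0.083, 0.997, 0.004], [0.997, -0.083, -0.0], [0.0, 0.004, -1.0]]
wrist_force: [3.6, -0.0, -3.6]
width: 0.0131
```

>>> arm_command(deltas="0 0 -0.002 0 0; 0 0 -0.002 0 0; 0 0 -0.001 0 0; 0 0 0 0 0; 0 0 0 0 0")

```text
t: 9.33
tool_pos: [0.4902, -0.1081, 0.0435]
tool_rot: [[0.083, 0.997, 0.005], [0.997, -0.083, -0.0], [0.0, 0.005, -1.0]]
wrist_force: [5.4, -0.3, -4.0]
width: 0.0131
```

Run:
```python
from h import *
f=grab_frame("wrist"); cv2.imwrite('pics/w7.png',f['image'][:,:,::-1])
plan([.4985,-.109,.043],-4.8,1)
```

```text
t 9.38 pos [ 0.4902 -0.1081  0.0435] h -4.77 w 0.0134 F [ 6.  -0.8 -3.4]
-0.0002 0.0084 0.0005 0.03
```

View pics/w7.png

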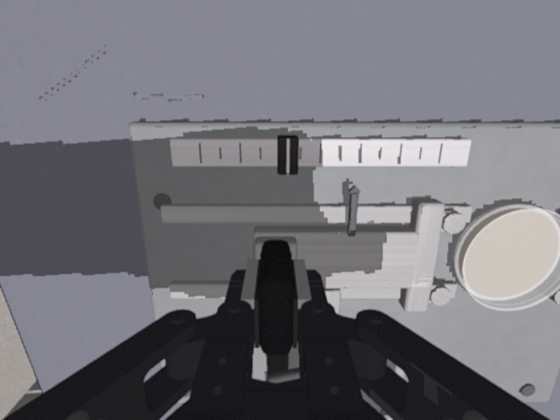

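The carriage moves freely: 7 mm at about 6 N. I keep pulling.

>>> arm_command(deltas="0 0 -0.002 0 0; 0 0 -0.003 0 0; 0 0 -0.004 0 0; 0 0 -0.004 0 0; 0 0 -0.004 0 0")

```text
t: 9.8
tool_pos: [0.4742, -0.1067, 0.0435]
tool_rot: [[0.083, 0.997, 0.007], [0.997, -0.083, -0.0], [0.0, 0.007, -1.0]]
wrist_force: [11.1, -1.5, -9.8]
width: 0.0134
```

>>> arm_command(deltas="0 0 -0.004 0 0; 0 0 -0.003 0 0; 0 0 -0.002 0 0; 0 0 -0.001 0 0; 0 0 0 0 0")

```text
t: 10.22
tool_pos: [0.4645, -0.1059, 0.0435]
tool_rot: [[0.083, 0.997, 0.008], [0.997, -0.083, -0.0], [0.0, 0.008, -1.0]]
wrist_force: [10.9, -0.9, -8.5]
width: 0.0131
```

Run:
```python
from h import *
import pickle
f=grab_frame("wrist"); cv2.imwrite('pics/w8.png',f['image'][:,:,::-1]); pickle.dump(f,open('w8.pkl','wb'))
cv2.imwrite('pics/w8a.png',cv2.resize(f['image'][110:260,200:400,::-1],None,fx=4,fy=4,interpolation=cv2.INTER_CUBIC))
plan([.4985,-.109,.043],-4.8,1)
```

```text
t 10.27 pos [ 0.4644 -0.1059  0.0435] h -4.76 w 0.0132 F [10.9 -2.2 -8.6]
-0.0003 0.0342 0.0005 0.04
```

View pics/w8a.png

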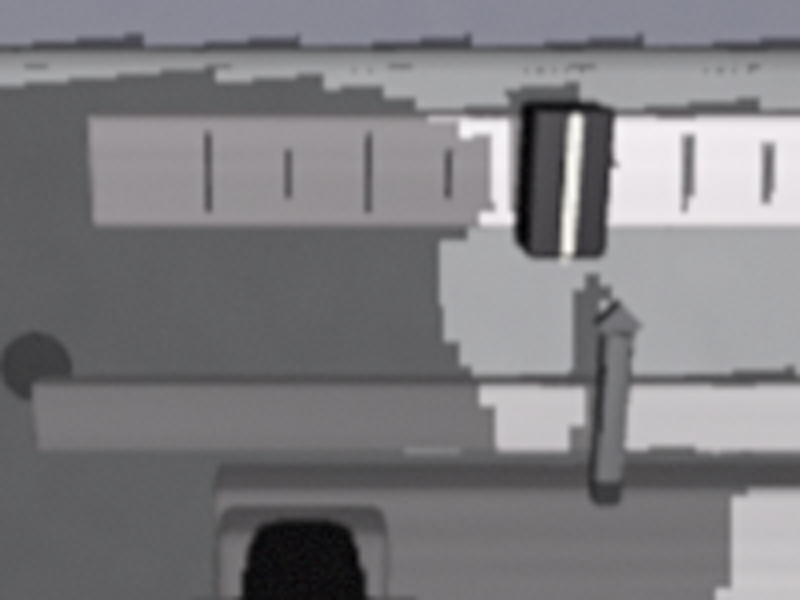

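Run:
```python
from h import *
import pickle
f=pickle.load(open('w8.pkl','rb')); p=[.5485,-.1136,-.0837]
def cl(X):
    c,s=np.cos(p[2]),np.sin(p[2]);d=X-np.r_[p[:2],0];return (1000*np.array([c*d[0]+s*d[1],-s*d[0]+c*d[1],d[2]])).round(1)
for n,uv,z in (("tip",(616,300),.025),("line front top",(567,256),.032),("line back top",(576,112),.032),("block l",(522,252),.032),("block r",(606,256),.032)):
    print(n,cl(onz(f,(np.array(uv)+.5)/4-.5+[200,110],z)))
R=cv2.Rodrigues(f['rvec'])[0];print("cam",cl(-R.T@f['tvec']))
g=grab_frame("side"); cv2.imwrite('pics/side8.png',cv2.resize(g['image'][205:265,230:310,::-1],None,fx=9,fy=9,interpolation=cv2.INTER_CUBIC))
g=grab_frame("scene"); cv2.imwrite('pics/scene8.png',cv2.resize(g['image'][190:260,265:345,::-1],None,fx=8,fy=8,interpolation=cv2.INTER_CUBIC))
```

```text
tip [-43.3  42.9  25. ]
line front top [-51.4  49.9  32. ]
line back top [-51.4  66.9  32. ]
block l [-56.8  50.4  32. ]
block r [-46.7  49.9  32. ]
cam [-84.1  80.9 186.4]
```

View pics/scene8.png

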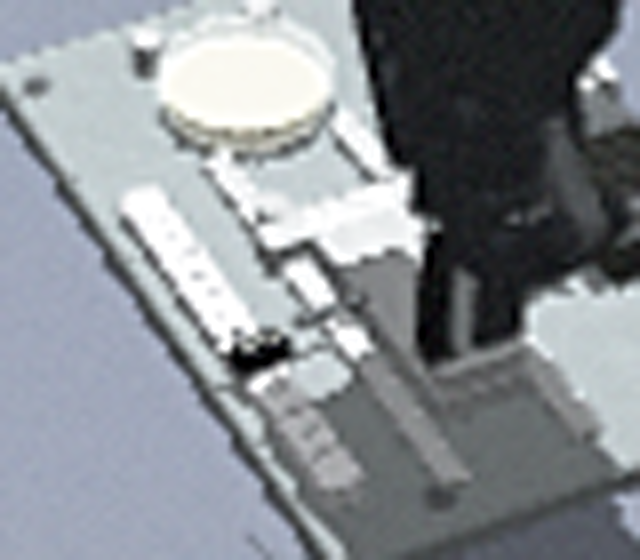

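The pointer tip still stands about 8 mm short of the line (tip at x = -43.3, line at -51.4 mm in clamp x). The jaw is clear of the dish. I pull the rest.

>>> arm_command(deltas="0 0 -0.002 0 0; 0 0 -0.002 0 0; 0 0 -0.002 0 0; 0 0 -0.002 0 0; 0 0 0 0 0")

```text
t: 10.78
tool_pos: [0.4568, -0.1052, 0.0435]
tool_rot: [[0.083, 0.997, 0.009], [0.997, -0.083, -0.0], [0.0, 0.009, -1.0]]
wrist_force: [11.8, -1.7, -10.8]
width: 0.0131
```

>>> arm_command(deltas="0 0 0 0 0; 0 0 0 0 0; 0 0 0 0 0; 0 0 0 0 0; 0 0 0 0 0")

```text
t: 11.2
tool_pos: [0.4568, -0.1053, 0.0435]
tool_rot: [[0.083, 0.997, 0.008], [0.997, -0.083, -0.0], [0.0, 0.008, -1.0]]
wrist_force: [12.5, -1.8, -10.1]
width: 0.0133
```

Run:
```python
from h import *
import pickle
f=grab_frame("wrist"); pickle.dump(f,open('w9.pkl','wb'))
cv2.imwrite('pics/w9a.png',cv2.resize(f['image'][125:225,270:400,::-1],None,fx=6,fy=6,interpolation=cv2.INTER_CUBIC))
plan([.4985,-.109,.043],-4.8,1)
```

```text
t 11.25 pos [ 0.4569 -0.1053  0.0435] h -4.76 w 0.0131 F [12.7 -2.3 -9.7]
-0.0002 0.0418 0.0005 0.04
```

View pics/w9a.png

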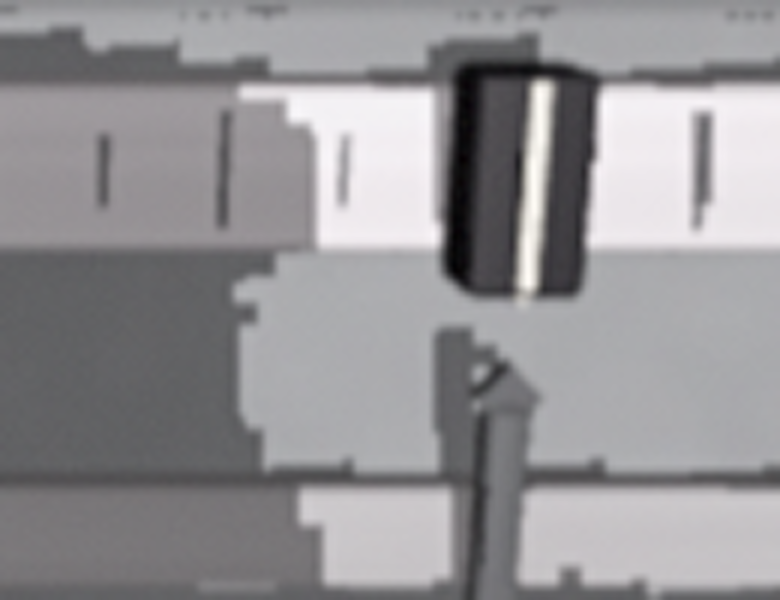

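Run:
```python
from h import *
import pickle
f=pickle.load(open('w9.pkl','rb')); p=[.5485,-.1136,-.0837]
def cl(X):
    c,s=np.cos(p[2]),np.sin(p[2]);d=X-np.r_[p[:2],0];return (1000*np.array([c*d[0]+s*d[1],-s*d[0]+c*d[1],d[2]])).round(1)
q=lambda uv:(np.array(uv)+.5)/6-.5+[270,125]
for n,uv,z in (("tip",(508,363),.025),("line front top",(525,292),.032),("line back top",(541,84),.032),("block l",(467,292),.032),("block r",(582,292),.032),("shaft",(503,440),.025),("tick",(703,165),.023)):
    print(n,cl(onz(f,q(uv),z)))
R=cv2.Rodrigues(f['rvec'])[0];print("cam",cl(-R.T@f['tvec']))
# where in the crop a tip at the line would be
t=proj(f,W(p,[(-51.5,42.5,25),(-49.5,42.5,25),(-53.5,42.5,25)]));print((t-[270,125]+.5)*6-.5)
g=grab_frame("scene"); cv2.imwrite('pics/scene9.png',cv2.resize(g['image'][215:255,280:330,::-1],None,fx=14,fy=14,interpolation=cv2.INTER_CUBIC))
```

```text
tip [-50.6  42.7  25. ]
line front top [-51.5  50.1  32. ]
line back top [-51.5  66.4  32. ]
block l [-56.1  50.1  32. ]
block r [-46.9  50.1  32. ]
shaft [-50.5  35.9  25. ]
tick [-35.1  59.   23. ]
cam [-91.8  80.9 186.4]
[[497.28462492 364.86322185]
 [520.87759027 364.84795678]
 [473.68718701 364.87848982]]
```

View pics/scene9.png

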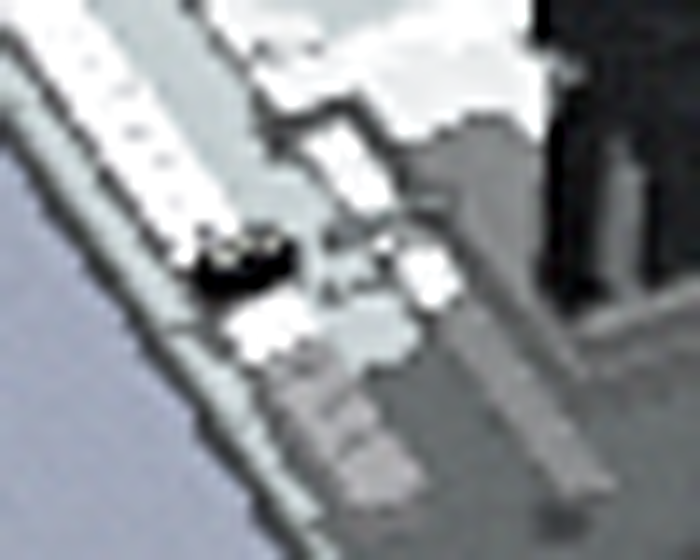

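The tip stands at x = -50.6 (image) or -50.9 mm (arm travel), and the line at about -51.6 mm. One more pull of 0.8 mm should close it.

>>> arm_command(deltas="0 0 -0.0005 0 0; 0 0 -0.0003 0 0; 0 0 0 0 0; 0 0 0 0 0; 0 0 0 0 0")

```text
t: 11.72
tool_pos: [0.4564, -0.1052, 0.0435]
tool_rot: [[0.083, 0.997, 0.009], [0.997, -0.083, -0.0], [0.0, 0.009, -1.0]]
wrist_force: [13.1, -2.0, -12.0]
width: 0.0131
```

Run:
```python
from h import *
import pickle
f=grab_frame("wrist"); pickle.dump(f,open('w10.pkl','wb')); cv2.imwrite('pics/w10.png',f['image'][:,:,::-1])
cv2.imwrite('pics/w10a.png',cv2.resize(f['image'][135:205,310:390,::-1],None,fx=10,fy=8.5,interpolation=cv2.INTER_CUBIC))
plan([.4985,-.109,.043],-4.8,1)
for n in("scene","side"): cv2.imwrite(f'pics/{n}10.png',grab_frame(n)['image'][:,:,::-1])
```

```text
t 11.77 pos [ 0.4564 -0.1052  0.0435] h -4.76 w 0.0136 F [ 13.4  -1.9 -12.2]
-0.0003 0.0423 0.0005 0.04
```

View pics/w10a.png

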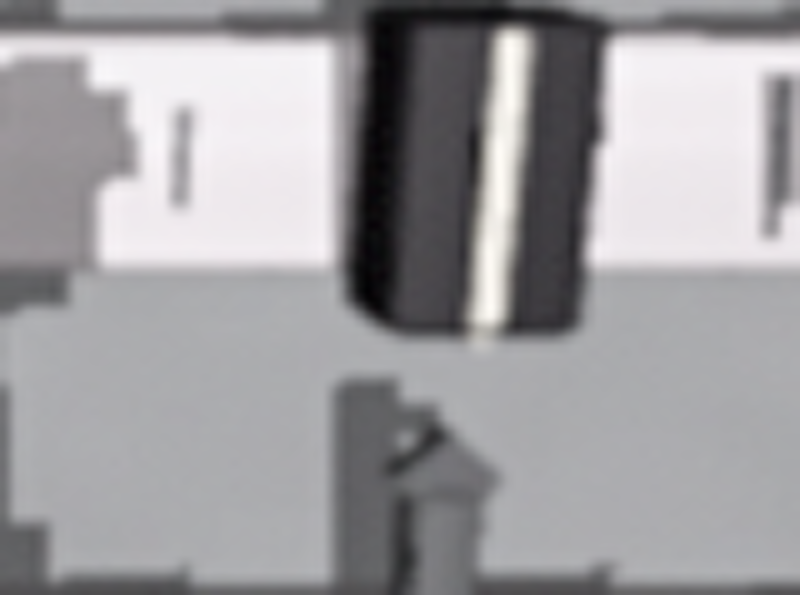

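View pics/w10.png

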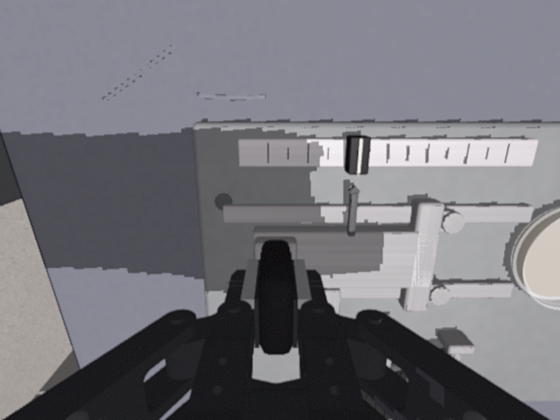

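View pics/side10.png

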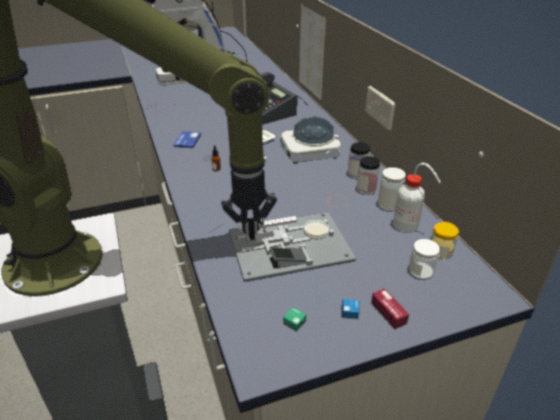

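Run:
```python
from h import *
import pickle
f=pickle.load(open('w10.pkl','rb')); p=[.5485,-.1136,-.0837]
def cl(X):
    c,s=np.cos(p[2]),np.sin(p[2]);d=X-np.r_[p[:2],0];return (1000*np.array([c*d[0]+s*d[1],-s*d[0]+c*d[1],d[2]])).round(2)
q=lambda uv:(np.array(uv)+.5)/[10,8.5]-.5+[310,135]
for n,uv,z in (("tip",(442,427),.025),("shaft c top",(449,520),.0275),("shaft",(449,520),.025),("line front top",(488,325),.032),("line back top",(513,30),.032),("front edges l",(385,325),.032),("r",(578,325),.032)):
    print(n,cl(onz(f,q(uv),z)))
```

```text
tip [-51.31  42.81  25.  ]
shaft c top [-51.16  37.74  27.5 ]
shaft [-50.51  37.06  25.  ]
line front top [-51.32  50.35  32.  ]
line back top [-51.46  66.67  32.  ]
front edges l [-56.27  50.35  32.  ]
r [-46.99  50.35  32.  ]
```

The tip now reads x = -51.3 and the line -51.3 to -51.5 mm. Before handing in, I check whether the dish has stayed put.

Run:
```python
import cv2,numpy as np
for n,(x0,x1,y0,y1) in (("scene",(275,320,180,225)),("side",(295,340,215,245))):
    for k in "0","10":
        im=cv2.imread(f"pics/{n}{k}.png")[y0:y1,x0:x1].astype(int)
        m=((im[:,:,2]-im[:,:,0])>22).astype(np.uint8); M=cv2.moments(m,True)
        print(n,k,M['m00'],round(M['m10']/M['m00']+x0,2),round(M['m01']/M['m00']+y0,2))
a=[cv2.resize(cv2.imread(f"pics/scene{k}.png")[175:245,265:345],None,fx=4.8,fy=4.8,interpolation=cv2.INTER_CUBIC) for k in("0","10")]
cv2.imwrite("pics/cmp.png",np.hstack(a))
```

```text
scene 0 1.0 301.0 205.0
scene 10 1.0 301.0 205.0
side 0 188.0 315.95 229.73
side 10 195.0 315.91 229.63
```

View pics/cmp.png

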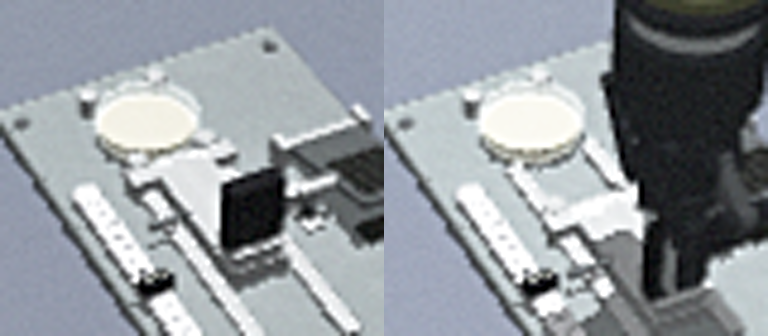

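The dish has not moved: its centroid in the side view shifted by no more than 0.1 px, and it looks the same in the scene view. The jaw is open. I hand in.

Run:
```python
from workcell import *
s=read_state();print(s['t'],s['tool_pos'],s['wrist_force'],s['width']);print(job_done())
```

```text
11.8667 [ 0.45641935 -0.10524651  0.04354046] [ 12.77439581  -1.95005299 -12.23831479] 0.013269937723499825
the job is handed in; nothing more can be done
None
```

The clamp is open: the gripper holds the jaw with its pointer at the index line, and I handed the job in at 11.9 s.

- **Pedal:** I pressed it with closed fingers to its stop. There the last 2 mm of commanded push moved it only 0.5 mm and raised the force to 28 N. I then let it come back up, and the picture afterwards shows it raised.
- **Bolt:** I could not measure it directly, but the carriage then slid freely well past the 2 mm it has when locked.
- **Jaw:** I gripped the upright grip (finger opening 13.3 mm) and pulled the jaw out about 41.4 mm.
- **Index mark:** in the last wrist picture the pointer tip is at clamp x = -51.3 mm and the white line at -51.3 to -51.5 mm. The arm's travel gives about -51.4 mm for the pointer. My first wrist picture put the line slightly further out, at -51.6 to -52.1 mm, so the mark could be off by a few tenths of a millimetre.
- **Holding:** the grip was steady at about 13 N of pull when I handed in.
- **Dish and small things:** the dish moved no more than 0.1 px in the side view. The bystanders look unmoved in the side view, judged by eye only.
- **Disagreements:** a colour check of the dish in the scene picture found nothing usable, so there I compared by eye. My measured y values ran about 1.5 mm larger than nominal for both the pointer and the index block, which does not affect the alignment.

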